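# Put the washed spacer plates away in the graded slot block

### The job

Three washed spacer plates of different thickness lean in the draining stand. Put them away upright in the metal slot block, dotted end up, each in the narrowest slot it will go into, about centred across the block and fully home on the slot floor; the narrowest slot of all stays empty. Leave the other things on the bench where they are.

Things in the scene. Friction and masses are not known exactly. Their poses are not given: they have to be found in the camera images.
- drain: Fixed white draining stand, foot 110 (x) x 256 mm; origin under its centre on the worktop, y along its row of three places 80 mm apart, z up. Plates, any in any place, stand on a ledge and lean 0.30 rad off vertical, top towards the stand's +x (away from the robot), on a 6 mm thick rest that reaches 40 mm up the plate; the upper 60 mm is free on both faces. 14 mm high ribs part the places.
- tray: Fixed dark steel tray, 104 (x) x 240 (y) mm, top 10 mm above the worktop, lips along y 16 mm; origin under its centre on the worktop, z up. It carries a fixed aluminium slot block, 84 (x) x 190 (y) mm, parallel to it, whose middle stands anywhere from -8 to +8 mm along the tray's y from the tray's middle: this offset is not measured and must be felt or seen.
- block_nominal (a point): Slot floor level (18 mm over the worktop) at the tray's middle, tray's axes: the block's middle if its offset were 0. From the block's true middle: flat end faces at y +95 and -95 mm; four slots along x, open at both ends, centred at y +69, +23, -23, -69 mm, 22, 17, 12, 7 mm wide, 40 mm deep, mouths rounded by 2 mm; ridge tops 58 mm over the worktop.
- plate_thick: Loose grey plastic spacer plate, the thick one: 20 mm thick (its x) x 60 mm wide (its y) x 100 mm tall (its z, up when it stands). Origin: middle of the lower edge of its +x face (the face that lies on the stand's rest); the plate extends from x = -20 to 0 mm, z = 0 to 100 mm. A dark dot marks both faces near the upper end. Edges rounded by 2 mm; 60 to 200 g.
- plate_thick_mid (a point): Centre of the thick plate, axes as the plate's.
- plate_medium: Loose grey plastic spacer plate, the medium one: 15 mm thick (its x) x 60 mm wide (its y) x 100 mm tall (its z, up when it stands). Origin: middle of the lower edge of its +x face (the face that lies on the stand's rest); the plate extends from x = -15 to 0 mm, z = 0 to 100 mm. A dark dot marks both faces near the upper end. Edges rounded by 2 mm; 60 to 200 g.
- plate_medium_mid (a point): Centre of the medium plate, axes as the plate's.
- plate_thin: Loose grey plastic spacer plate, the thin one: 10 mm thick (its x) x 60 mm wide (its y) x 100 mm tall (its z, up when it stands). Origin: middle of the lower edge of its +x face (the face that lies on the stand's rest); the plate extends from x = -10 to 0 mm, z = 0 to 100 mm. A dark dot marks both faces near the upper end. Edges rounded by 2 mm; 60 to 200 g.
- plate_thin_mid (a point): Centre of the thin plate, axes as the plate's.
- jar: Bystander: specimen jar with a yellow cap, 64 mm across, 77 mm tall; origin under its centre.
- dish: Bystander: pale petri dish, 91 mm across, 16 mm high; origin under its centre.
- timer: Bystander: small white bench timer, 25 x 70 x 62 mm; origin under its centre.
- marker: Bystander: marker pen with a blue barrel, 125 mm long, lying; origin under its centre.
Not all that is in view belongs to the job. Leave any purple or turquoise look-alike of the plate_medium alone.

How it is judged:
At the end, for the whole second after the job is handed in: Thick, medium, thin plate in the 22, 17, 12 mm slot: centre within 13 mm of the slot's place along the tray (block offset included), within 20 mm of the tray's middle across, 63 to 73 mm above the worktop (home is 68), under 0.15 rad off upright, dotted end up, at rest (x of plate_thick_mid in the frame of tray between -0.02 and 0.02 m and y of plate_thick_mid in the frame of tray between 0.056 and 0.082 m and z of plate_thick_mid in the frame of tray between 0.063 and 0.073 m and angle between each of plate_thick, plate_medium, plate_thin's own z axis and vertical below 0.15 rad and linear speed of each of plate_thick, plate_medium, plate_thin below 0.02 m/s and x of plate_medium_mid in the frame of tray between -0.02 and 0.02 m and y of plate_medium_mid in the frame of tray between 0.01 and 0.036 m and z of plate_medium_mid in the frame of tray between 0.063 and 0.073 m and x of plate_thin_mid in the frame of tray between -0.02 and 0.02 m and y of plate_thin_mid in the frame of tray between -0.036 and -0.01 m and z of plate_thin_mid in the frame of tray between 0.063 and 0.073 m); the robot touches nothing.
It fails at once if the jar is disturbed (moved more than 30 mm) (distance of jar from where it was at the start of the episode above 0.03 m).
It fails at once if the dish is disturbed (moved more than 30 mm) (distance of dish from where it was at the start of the episode above 0.03 m).
It fails at once if the timer is disturbed (moved more than 30 mm) (distance of timer from where it was at the start of the episode above 0.03 m).
It fails at once if the marker is disturbed (moved more than 30 mm) (distance of marker from where it was at the start of the episode above 0.03 m).
It also fails if it takes over 72 s, if anything falls off the work surface, if the arm or the gripper's body presses on something with over 40 N, if the wrist force passes 120 N, or if a joint passes its speed limit or range.

### The arm

A 7-joint arm with a two-finger parallel gripper is mounted at the origin on a cart in front of the work surface, level with it; the furniture and walls round the work are solid. World frame = base frame: x ahead of the robot, y to its left, z up, the work surface at z = 0. Lengths are in m, angles in rad, forces in N, time in s.
With the tool pointing down it reaches from about 0.4 to 0.875 m from the base axis. Payload 19.3 kg.
Tool frame: the origin (TCP) lies on the mounting face of the last link; the fingertips stand 173 mm ahead of it and the grasp point (between the pads) lies 155 mm ahead of it (bot.grip_point_offset is the distance from the TCP to the grasp point, in m); z points along the fingers, y is the line along which they close (so a half turn about z gives the same grasp; the last joint's range is limited). The gripper opens to 85 mm and grips with 20 to 120 N. Pads are 22 mm wide; open, the fingers measure 114 mm over their backs; the gripper's body (76 mm by 85 mm) begins 54 mm behind the grasp point. The pads swing forward as they close: fully open they stand 13 mm farther back than shut.
Start: joints at [-1.407, 0.521, -0.036, 1.599, 0.021, 1.021, -0.113], TCP at [0.145, 0.608, 0.405] pointing down, gripper open.
Joint ranges: [-2.91, 2.91], [-0.3, 2.13], [-1.5, 1.42], [0.17, 2.43], [-1.26, 4.41], [0.16, 1.93], [-2.52, 2.52]. Speed limits (rad/s): [1.89, 1.89, 2.39, 2.39, 3.01, 3.01, 3.01].

### API

Orientations are given as [roll, pitch, yaw] about the fixed x, y, z axes, in that order (R = Rz(yaw) Ry(pitch) Rx(roll)).
In Python, from workcell import bot gives the robot as it stands.
- The arm moves only by the tool arm_command, never from a script. Its argument "deltas" is a list of rows, each a list of 3 entries, a list of its own where there are three numbers: the shift along the tool's x, y, z in cm, then the turn, a rotation vector about the tool's x, y, z in rad, then the finger opening in cm, from 0 to 8.54. In form: [[[tx, ty, tz], [rx, ry, rz], claw], ...]. A call has 1 to 20 rows; each row shifts and turns the commanded pose from where the row before left it, along the tool's axes as they then stand; what a row does not reach is not made up. A row lasts 1/10 s, in which the tool goes at most 50 mm and 8.59 degrees, less where a joint would pass 70% of its speed; a pose out of reach is approached as far as the arm can. A call with a gripper value outside its range is refused whole. The fingers move at their own pace and stop on an object; "newtons" is the grip in N (left out, the last holds). Time passes only in rows, so rows that do not move let the fingers close. It gives the time, the measured TCP pose, the force, the opening and the grip force at its end, in the units of the state.
- bot.observe(): the state, without advancing time (a new reading comes with each control period).
- bot.grab_frame(name): name is "side" or "top" or "wrist"; returns a dict with "frame" (480x640x3 uint8, red, green, blue), "K" (3x3 intrinsics, pixels), "rvec" (rotation vector, rad) and "tvec" (3), from world to camera coordinates, as OpenCV has them; the wrist camera has in their place "T_tool_cam" (4x4, takes a point from camera to tool coordinates, whose origin is the TCP and whose axes are the flange's). Camera axes: x right, y down, z forward; pixel columns grow to the right and rows downward; lengths in m; the calibration is good to about 2 mm. The wrist camera is an equidistant fisheye: a pixel r from the principal point sees the ray r / f radians off the axis. A picture is of the moment at which its call begins: read the wrist's pose just before it. There is no depth.
- bot.job_done(): hands the job in; it is judged then, once.
Trained networks look in a picture, given as the dict that the camera call returned (one of the last four; its "shot" number tells which), for a name from the list of things; names that differ only in an ending like _2 or _b are one class to them, and where a whole thing is asked for, a point or a joint stands for the part that bears it (a point fixed in the world has none). Each returns a list of dicts, best first, with "p" (0 to 1); they miss things now and then, are a little off and sometimes report something else, mostly with a low value. They report only what shows in the picture. A call takes as long as a camera call. They do not tell look-alikes from the thing itself.
- bot.find_in(name, picture): "rect" ([left, top, width, height] in pixels, round what is visible of it).
- bot.mark_of(name, picture): "at" ([column, row] in pixels: a listed point, or the origin of a listed thing).
The state is a dict: "clock": time; "qpos": joint angles; "qd": joint speeds; "joint_efforts": joint torques, N m; "position": TCP position; "tool_rot": TCP orientation; "force": force on the tool from outside, world axes, zero at the start; "moment": the same for the moment, N m; "grip_width": finger opening in m; "finger_force": force on a finger pad.
Only numpy, scipy, OpenCV 4.12 (cv2) and the standard library are available. Lean on these libraries where they do the work, as an engineer would, in place of code of your own. Each camera call takes 0.05 s, during which the arm holds its last target. There are 200 camera calls.

## Working session

There is one attempt and no reset: what is moved stays moved. The work goes in short steps, Python scripts to look and compute and a tool call to move; the robot and the scene stay as the last step left them, time stands still between calls to the robot, and variables do not carry over. Pictures are saved under pics/ and viewed, at most 10 in all, crops included, and the job is handed in when it is done.

Besides the shell and the picture viewer there is one more tool, called by a JSON object that holds its "name" and its "arguments", one argument or row to a line. arm_command: Moves the arm, as the interface text tells. Its arguments: {"type":"object","properties":{"deltas":{"type":"array","items":{"type":"array"}},"newtons":{"type":"number"}},"required":["deltas"]}

```bash
mkdir -p pics; ls; python3 - <<'E'
from workcell import bot
import cv2,pickle
print(bot.observe())
names="drain tray block_nominal plate_thick plate_thick_mid plate_medium plate_medium_mid plate_thin plate_thin_mid jar dish timer marker".split()
for c in ("side","top"):
    f=bot.grab_frame(c)
    pickle.dump(f,open(c+".pkl","wb"))
    cv2.imwrite(f"pics/{c}0.png",f["frame"][:,:,::-1])
    import numpy as np
    R=cv2.Rodrigues(np.array(f["rvec"]))[0]
    print(c,np.round(f["K"],1).tolist(),"cam",np.round(-R.T@np.array(f["tvec"]).ravel(),3))
    for n in names:
        print(n,[(np.round(d["rect"]).tolist(),round(d["p"],2)) for d in bot.find_in(n,f)[:3]] if n!="block_nominal" and "_mid" not in n else "",[(np.round(d["at"],1).tolist(),round(d["p"],2)) for d in bot.mark_of(n,f)[:3]])
E
```

```text
pics
{'clock': 0.0, 'qpos': array([-1.40717267,  0.52201655, -0.03628757,  1.59997011,  0.02125424,
        1.02114405, -0.11279448]), 'qd': array([-1.00311283e-03, -1.26439195e-04, -1.08935624e-03, -5.23310983e-04,
       -8.97966461e-05, -1.69611741e-03,  4.57751463e-04]), 'joint_efforts': array([-1.46565359e-03, -9.27100182e+01,  1.97923489e+00, -3.69919395e+01,
        1.77752436e-02,  8.40157358e-03, -2.11135250e-05]), 'position': array([0.14482906, 0.60785054, 0.40413808]), 'tool_rot': array([-3.14044922e+00,  1.49032437e-04,  2.90775777e+00]), 'force': array([-0.13697631,  0.48543638,  0.64328838]), 'moment': array([ 0.05292624, -0.0051725 , -0.01229587]), 'finger_force': 0.0, 'grip_width': 0.0854503028404595}
side [[533.7, 0.0, 320.3], [0.0, 533.7, 239.0], [0.0, 0.0, 1.0]] cam [-0.252 -1.32   0.789]
drain [([276.0, 247.0, 53.0, 44.0], 0.83)] [([305.1, 268.2], 0.63), ([291.1, 253.7], 0.56), ([307.7, 306.2], 0.28)]
tray [([344.0, 309.0, 74.0, 48.0], 0.87), ([276.0, 248.0, 54.0, 40.0], 0.54)] [([377.9, 330.0], 0.79)]
block_nominal  [([378.7, 327.1], 0.66), ([308.4, 305.2], 0.57)
[... 1408 characters left out ...]
 [([296.0, 266.6], 0.93), ([227.2, 277.5], 0.89), ([134.1, 303.6], 0.77)]
plate_medium_mid  [([124.9, 290.1], 0.96), ([192.6, 250.2], 0.9), ([294.0, 263.2], 0.85)]
plate_thin [([315.0, 257.0, 21.0, 21.0], 0.89), ([276.0, 248.0, 87.0, 45.0], 0.75)] [([323.1, 270.1], 0.72)]
plate_thin_mid  [([323.5, 263.5], 0.61)]
jar [([372.0, 199.0, 23.0, 28.0], 0.83)] [([383.0, 214.7], 0.55)]
dish [([374.0, 284.0, 31.0, 27.0], 0.85), ([311.0, 257.0, 24.0, 18.0], 0.17)] [([388.7, 295.4], 0.98), ([292.4, 266.8], 0.52)]
timer [([370.0, 173.0, 22.0, 16.0], 0.7), ([311.0, 259.0, 24.0, 18.0], 0.66)] [([382.1, 185.9], 0.55)]
marker [([318.0, 200.0, 29.0, 5.0], 0.7)] [([326.2, 203.0], 0.58), ([294.6, 268.4], 0.35)]
```

```bash
python3 - <<'E'
import cv2,numpy as np
a=cv2.imread("pics/top0.png")[160:320,110:510]; a=cv2.resize(a,(800,320),interpolation=cv2.INTER_CUBIC)
b=cv2.imread("pics/side0.png")[200:370,200:440]; b=cv2.resize(b,None,fx=1.64,fy=1.64,interpolation=cv2.INTER_CUBIC)
b=cv2.copyMakeBorder(b,0,0,0,800-b.shape[1],0)
cv2.imwrite("pics/v1.png",np.vstack([a,b]))
E
```

```text
(no output)
```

View pics/v1.png

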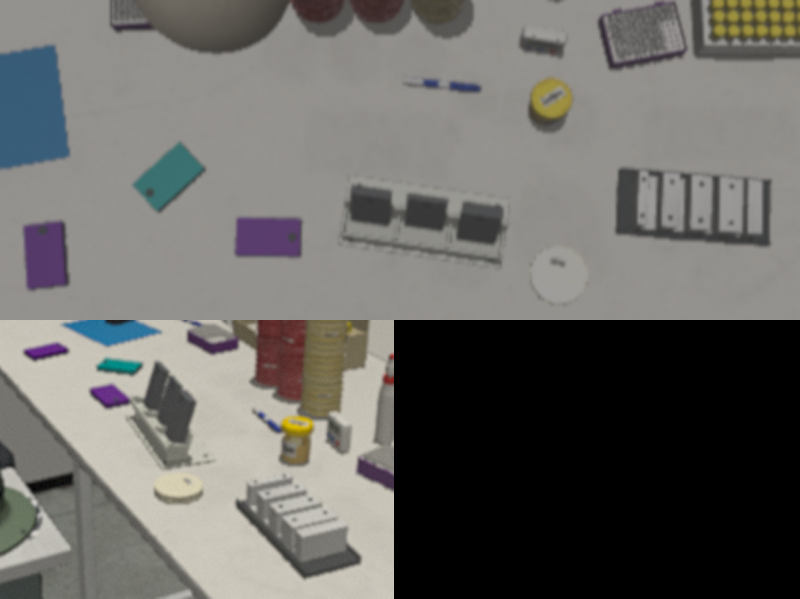

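```bash
cat > h.py <<'E'
import numpy as np,cv2,pickle
from scipy.spatial.transform import Rotation as Ro
def ray(f,px,pose=None):
    """origin, unit direction (world) of a pixel; pose=(pos,rpy) for the wrist"""
    px=np.array(px,float); K=np.array(f["K"])
    if pose is None:
        R=cv2.Rodrigues(np.array(f["rvec"]))[0]; o=-R.T@np.array(f["tvec"]).ravel()
        d=R.T@np.linalg.inv(K)@np.r_[px,1]
    else:
        u=(px-K[:2,2])/np.array([K[0,0],K[1,1]]); th=np.linalg.norm(u)
        c=np.r_[np.sin(th)*u/max(th,1e-9),np.cos(th)]
        T=np.array(f["T_tool_cam"]); Rt=Ro.from_euler("xyz",pose[1]).as_matrix()
        o=np.array(pose[0])+Rt@T[:3,3]; d=Rt@T[:3,:3]@c
    return o,d/np.linalg.norm(d)
def onz(f,px,z=0,pose=None):
    o,d=ray(f,px,pose); return o+d*(z-o[2])/d[2]
def proj(f,P,pose=None):
    P=np.atleast_2d(np.array(P,float)); K=np.array(f["K"])
    if pose is None: return cv2.projectPoints(P,np.array(f["rvec"]),np.array(f["tvec"]),K,None)[0][:,0]
    T=np.array(f["T_tool_cam"]); Rt=Ro.from_euler("xyz",pose[1]).as_matrix()
    c=((P-pose[0])@Rt-T[:3,3])@T[:3,:3]
    r=np.linalg.norm(c[:,:2],axis=1); th=np.arctan2(r,c[:,2])
    return K[:2,2]+c[:,:2]/r[:,None]*th[:,None]*np.array([K[0,0],K[1,1]])
def tri(*rs):
    A=np.zeros((3,3));b=np.zeros(3)
    for o,d in rs: M=np.eye(3)-np.outer(d,d);A+=M;b+=M@o
    return np.linalg.solve(A,b)
E
python3 - <<'E'
from h import *
t=pickle.load(open("top.pkl","rb"));s=pickle.load(open("side.pkl","rb"))
np.set_printoptions(precision=3,suppress=True)
for n,a,b in [("drain",(320.1,270.9),(305.1,268.2)),("tray",(457.6,260.2),(377.9,330)),("blk",(458.8,261.9),(378.7,327.1)),("dish",(388.7,295.4),(308.1,306.1)),("thickmid",(350.1,272.6),(311.6,260.7)),("thinmid",(323.5,263.5),(301.8,250.4)),("medmid",(294,263.2),(290,244.2)),("jar",(383,214.7),(378.9,285))]:
    print(n,"tri",tri(ray(t,a),ray(s,b)),"top z0",onz(t,a),"side z0",onz(s,b))
g=cv2.cvtColor(t["frame"],cv2.COLOR_RGB2GRAY)
m=(g<70).astype(np.uint8)
m[:, :415]=0;m[:,500:]=0;m[:235]=0;m[290:]=0
r=cv2.minAreaRect(cv2.findNonZero(m));print(r)
c=np.array([onz(t,p,.013) for p in cv2.boxPoints(r)]);print(c,c.mean(0))
E
```

```text
drain tri [0.471 0.132 0.011] top z0 [0.466 0.135 0.   ] side z0 [0.489 0.151 0.   ]
tray tri [ 0.495 -0.295  0.003] top z0 [ 0.503 -0.3    0.   ] side z0 [ 0.489 -0.291  0.   ]
blk tri [ 0.491 -0.298  0.013] top z0 [ 0.497 -0.304  0.   ] side z0 [ 0.499 -0.28   0.   ]
dish tri [ 0.387 -0.079 -0.005] top z0 [ 0.391 -0.079  0.   ] side z0 [ 0.379 -0.085  0.   ]
thickmid tri [0.455 0.045 0.078] top z0 [0.461 0.04  0.   ] side z0 [0.537 0.195 0.   ]
thinmid tri [0.473 0.128 0.08 ] top z0 [0.49  0.124 0.   ] side z0 [0.546 0.291 0.   ]
medmid tri [0.473 0.217 0.068] top z0 [0.49  0.217 0.   ] side z0 [0.533 0.364 0.   ]
jar tri [ 0.647 -0.066 -0.002] top z0 [ 0.649 -0.067  0.   ] side z0 [ 0.642 -0.07   0.   ]
((456.35009765625, 263.41571044921875), (76.03548431396484, 31.000614166259766), 4.899092674255371)
[[ 0.452 -0.168  0.013]
 [ 0.549 -0.179  0.013]
 [ 0.53  -0.418  0.013]
 [ 0.433 -0.403  0.013]] [ 0.491 -0.292  0.013]
```

```bash
cat >> h.py <<'E'
from scipy.linalg import expm,logm
def T(pos,rpy):
    M=np.eye(4);M[:3,:3]=Ro.from_euler("xyz",rpy).as_matrix() if np.ndim(rpy)==1 else rpy;M[:3,3]=pos;return M
def plan(A,B,n=None):
    """constant row (repeated n times) from pose A to B"""
    D=np.linalg.inv(A)@B; L=np.real(logm(D)); w=np.linalg.norm(Ro.from_matrix(D[:3,:3]).as_rotvec())
    if n is None: n=int(np.ceil(max(np.linalg.norm(L[:3,3])/.035,w/.12,1)))
    E=expm(L/n)
    print(n,"rows of",np.round(E[:3,3]*100,3).tolist(),np.round(Ro.from_matrix(E[:3,:3]).as_rotvec(),4).tolist())
def now():
    from workcell import bot
    o=bot.observe(); return T(o["position"],o["tool_rot"]),o
E
python3 - <<'E'
from h import *
A,o=now()
B=T([.43,.135,.40],[np.pi,0,1.5]); plan(A,B)
from workcell import bot
f=bot.grab_frame("wrist");print(f["K"],f["T_tool_cam"])
E
```

```text
18 rows of [-3.308, -0.431, 0.026] [0.0, -0.0, 0.0782]
[[371.64829954   0.         324.2024577 ]
 [  0.         371.64829954 236.99372131]
 [  0.           0.           1.        ]] [[-1.62142475e-04 -9.50550813e-01 -3.10569036e-01  8.00314173e-02]
 [ 9.99999797e-01 -3.45309826e-04  5.34799267e-04  5.27936560e-04]
 [-6.15596418e-04 -3.10568887e-01  9.50550676e-01  3.06546445e-02]
 [ 0.00000000e+00  0.00000000e+00  0.00000000e+00  1.00000000e+00]]
```

{"name": "arm_command", "arguments": {
  "deltas": [
    [[-3.31, -0.43, 0.03], [0, 0, 0.078], 8.5],
    [[-3.31, -0.43, 0.03], [0, 0, 0.078], 8.5],
    [[-3.31, -0.43, 0.03], [0, 0, 0.078], 8.5],
    [[-3.31, -0.43, 0.03], [0, 0, 0.078], 8.5],
    [[-3.31, -0.43, 0.03], [0, 0, 0.078], 8.5],
    [[-3.31, -0.43, 0.03], [0, 0, 0.078], 8.5],
    [[-3.31, -0.43, 0.03], [0, 0, 0.078], 8.5],
    [[-3.31, -0.43, 0.03], [0, 0, 0.078], 8.5],
    [[-3.31, -0.43, 0.03], [0, 0, 0.078], 8.5],
    [[-3.31, -0.43, 0.03], [0, 0, 0.078], 8.5],
    [[-3.31, -0.43, 0.03], [0, 0, 0.078], 8.5],
    [[-3.31, -0.43, 0.03], [0, 0, 0.078], 8.5],
    [[-3.31, -0.43, 0.03], [0, 0, 0.078], 8.5],
    [[-3.31, -0.43, 0.03], [0, 0, 0.078], 8.5],
    [[-3.31, -0.43, 0.03], [0, 0, 0.078], 8.5],
    [[-3.31, -0.43, 0.03], [0, 0, 0.078], 8.5],
    [[-3.31, -0.43, 0.03], [0, 0, 0.078], 8.5],
    [[-3.31, -0.43, 0.03], [0, 0, 0.078], 8.5],
    [[0, 0, 0], [0, 0, 0], 8.5]
  ]
}}

```text
clock: 4.25
position: [0.4309, 0.1315, 0.3996]
tool_rot: [-3.142, 0.0, 1.496]
force: [-0.1, 0.1, -0.0]
grip_width: 0.0848
finger_force: 0.0
```

```bash
cat > look.py <<'E'
import sys
from h import *
from workcell import bot
def look(tag,names,cam="wrist"):
    o=bot.observe();pose=(o["position"],o["tool_rot"])
    f=bot.grab_frame(cam); pickle.dump((f,pose),open(tag+".pkl","wb"))
    cv2.imwrite(f"pics/{tag}.png",f["frame"][:,:,::-1])
    print(tag,o["clock"],np.round(pose[0],4),np.round(pose[1],4))
    for n in names:
        print(n,[(np.round(d["at"],1).tolist(),round(d["p"],2),np.round(onz(f,d["at"],0.018 if n=="block_nominal" else 0.06 if "mid" in n else 0,pose if cam=="wrist" else None),3).tolist()) for d in bot.mark_of(n,f)[:3]])
if __name__=="__main__": look(sys.argv[1],sys.argv[2:])
E
python3 look.py w1 drain plate_thick_mid plate_medium_mid plate_thin_mid plate_thick plate_medium plate_thin tray block_nominal
```

```text
w1 4.25 [0.4309 0.1315 0.3996] [-3.1415e+00  4.0000e-04  1.4962e+00]
drain []
plate_thick_mid [([355.8, 308.1], 0.64, [0.454, 0.038, 0.06])]
plate_medium_mid [([381.1, 117.8], 0.59, [0.483, 0.21, 0.06])]
plate_thin_mid [([375.5, 218.4], 0.71, [0.475, 0.125, 0.06])]
plate_thick [([351.3, 281.9], 0.9, [0.453, 0.038, 0.0])]
plate_medium [([367.4, 115.2], 0.92, [0.479, 0.213, 0.0])]
plate_thin []
tray []
block_nominal [([378.5, 115.6], 0.35, [0.487, 0.212, 0.018])]
```

View pics/w1.png

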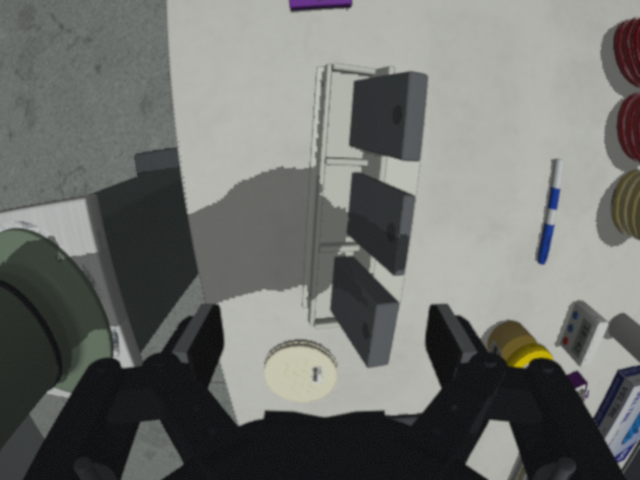

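```bash
cat > fit.py <<'E'
from h import *
from scipy.optimize import least_squares
np.set_printoptions(precision=4,suppress=True)
t=pickle.load(open("top.pkl","rb"));s=pickle.load(open("side.pkl","rb"));w,wp=pickle.load(open("w1.pkl","rb"))
th={"K":.020,"M":.015,"N":.010}
obs=[(t,None,"K",1,(350.1,272.6)),(t,None,"K",0,(348.8,276.1)),(t,None,"M",0,(296,266.6)),(t,None,"M",1,(294,263.2)),(t,None,"N",0,(323.1,270.1)),(t,None,"N",1,(323.5,263.5)),
(s,None,"K",0,(304.3,273)),(s,None,"K",1,(311.6,260.7)),(s,None,"M",1,(290,244.2)),(s,None,"N",0,(299.9,262.8)),(s,None,"N",1,(301.8,250.4)),
(w,wp,"K",1,(355.8,308.1)),(w,wp,"M",1,(381.1,117.8)),(w,wp,"N",1,(375.5,218.4)),(w,wp,"K",0,(351.3,281.9)),(w,wp,"M",0,(367.4,115.2))]
def P(v,k,mid):
    x,y,z,psi,*d=v; i="KNM".index(k); a=.30
    loc=np.array([0,-.08+.08*i+d[i],0])
    if mid: loc=loc+Ro.from_euler("y",a).apply([-th[k]/2,0,.05])
    return np.array([x,y,z])+Ro.from_euler("z",psi).apply(loc)
def res(v):
    r=[(proj(f,P(v,k,m),p)[0]-q)/(1 if p is None else 2) for f,p,k,m,q in obs]
    return np.r_[np.ravel(r),np.array(v[4:])/.004]
q=least_squares(res,[.47,.13,.02,-.08,0,0,0],loss="soft_l1")
print(q.x,q.cost);print(q.fun[:32].reshape(-1,2))
for k in "KNM":print(k,P(q.x,k,0),P(q.x,k,1))
for p in [((318,66),(305,320)),((327,66),(313,322))]:
    for z in (0,.02): a,b=[onz(w,c,z,wp) for c in p];print(z,a,b,np.arctan2(-(a-b)[0],(a-b)[1]),np.linalg.norm(a-b))
E
python3 fit.py
```

```text
[ 0.4614  0.1308  0.0288 -0.1533 -0.0022 -0.      0.0023] 22.125174540148468
[[-0.8014 -0.8445]
 [-0.9652 -0.619 ]
 [-0.8411  0.5004]
 [ 1.0788 -0.8293]
 [-1.6135  1.189 ]
 [-1.1567  2.4356]
 [ 3.9364  1.7026]
 [-1.8425 -0.5893]
 [ 5.2175 -2.9219]
 [ 0.5704  1.5669]
 [ 1.4291  0.0834]
 [ 0.8381  0.056 ]
 [ 0.5449 -0.3149]
 [-0.6738  0.2836]
 [-1.4904  0.8362]
 [-0.9515  0.6618]]
K [0.4489 0.0495 0.0288] [0.4541 0.0487 0.0795]
N [0.4614 0.1307 0.0288] [0.4713 0.1292 0.078 ]
M [0.474  0.2121 0.0288] [0.4815 0.2109 0.0788]
0 [0.4346 0.2655 0.    ] [ 0.3981 -0.007  -0.    ] -0.13319906544563612 0.2749305829445384
0.02 [0.4347 0.2626 0.02  ] [0.4002 0.0048 0.02  ] -0.1331990654456362 0.26002403460135515
0 [0.4433 0.2648 0.    ] [ 0.407  -0.0103  0.    ] -0.13103428781581233 0.27752522668740826
0.02 [0.4429 0.2619 0.02  ] [0.4086 0.0017 0.02  ] -0.13103428781581244 0.2624779985334445
```

```bash
cat >> h.py <<'E'
PSI=-.14
PL={"K":([.4489,.0495,.0288],.020),"N":([.4614,.1307,.0288],.010),"M":([.4740,.2121,.0288],.015)}
def grasp(k,up=.078,back=0,off=(0,0)):
    """TCP pose gripping plate k, `up` along plate, backed off"""
    o,th=PL[k]; R=(Ro.from_euler("z",PSI)*Ro.from_euler("y",.30)).as_matrix()
    Rt=np.c_[R[:,1],R[:,0],-R[:,2]]
    return T(np.array(o)+R@[-th/2+off[0],off[1],up+.155+back],Rt)
E
python3 - <<'E'
from h import *
A,o=now();B=grasp("K",back=.09);C=grasp("K");print(B[:3,3],C[:3,3]);plan(A,B);plan(B,C)
E
```

```text
[0.53395922 0.03751329 0.34032889] [0.50762262 0.0412247  0.2543486 ]
5 rows of [-1.76, 2.365, 0.902] [0.0599, 0.0022, 0.0146]
3 rows of [-0.0, -0.0, 3.0] [-0.0, -0.0, -0.0]
```

{"name": "arm_command", "arguments": {
  "deltas": [
    [[-1.76, 2.365, 0.9], [0.06, 0.002, 0.015], 6],
    [[-1.76, 2.365, 0.9], [0.06, 0.002, 0.015], 6],
    [[-1.76, 2.365, 0.9], [0.06, 0.002, 0.015], 6],
    [[-1.76, 2.365, 0.9], [0.06, 0.002, 0.015], 6],
    [[-1.76, 2.365, 0.9], [0.06, 0.002, 0.015], 6],
    [[0, 0, 0], [0, 0, 0], 6]
  ]
}}

```text
clock: 5.35
position: [0.5352, 0.0344, 0.3384]
tool_rot: [-2.838, 0.004, 1.425]
force: [-1.4, 1.0, -0.3]
grip_width: 0.0599
finger_force: 0.0
```

```bash
python3 look.py w2 plate_thick_mid plate_thick plate_thin_mid; python3 - <<'E'
from h import *
f,p=pickle.load(open("w2.pkl","rb"));im=cv2.imread("pics/w2.png")
R=(Ro.from_euler("z",PSI)*Ro.from_euler("y",.30)).as_matrix()
for k in "KN":
    o,th=PL[k]
    for x in (-th,0):
        c=[np.array(o)+R@[x,y,z] for y,z in((-.03,0),(.03,0),(.03,.1),(-.03,.1))]
        cv2.polylines(im,[np.int32(proj(f,c,p))],True,(0,255,0) if x else (0,0,255),1)
cv2.imwrite("pics/w2o.png",im)
A,o=now();plan(A,grasp("K"))
E
```

```text
w2 5.35 [0.5352 0.0344 0.3384] [-2.8378  0.004   1.4248]
plate_thick_mid []
plate_thick [([335.7, 213.8], 0.69, [0.44, 0.044, 0.0])]
plate_thin_mid []
3 rows of [-0.002, 0.017, 3.01] [0.0001, 0.0002, -0.0005]
```

View pics/w2o.png

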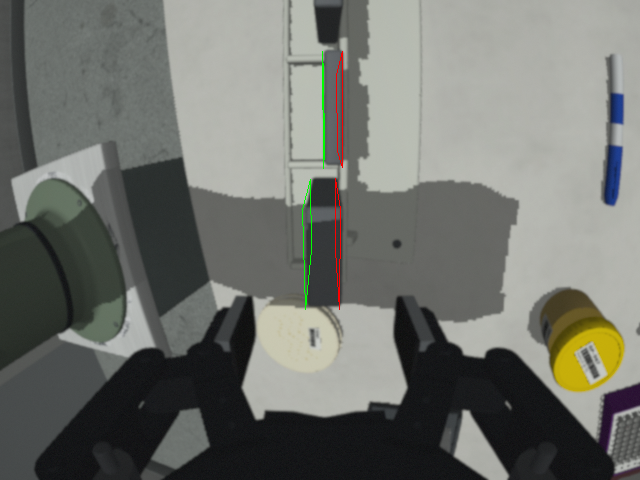

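{"name": "arm_command", "arguments": {
  "deltas": [
    [[0, 0.01, 3.0], [0, 0, 0], 6],
    [[0, 0, 3.0], [0, 0, 0], 6],
    [[0, 0, 2.0], [0, 0, 0], 6],
    [[0, 0, 1.0], [0, 0, 0], 6],
    [[0, 0, 0], [0, 0, 0], 1.5],
    [[0, 0, 0], [0, 0, 0], 1.5],
    [[0, 0, 0], [0, 0, 0], 1.5],
    [[0, 0, 0], [0, 0, 0], 1.5],
    [[0, 0, 0], [0, 0, 0], 1.5],
    [[0, 0, 0], [0, 0, 0], 1.5]
  ],
  "newtons": 50
}}

```text
clock: 6.55
position: [0.5082, 0.0407, 0.2556]
tool_rot: [-2.843, 0.001, 1.428]
force: [1.4, 0.2, 9.2]
grip_width: 0.0198
finger_force: 49.3
```

```bash
python3 - <<'E'
from h import *
A,o=now();U=A.copy();U[:3,3]-=A[:3,2]*.10;B=T([.40,-.29,.42],[np.pi,0,-.1]);plan(A,U);plan(U,B)
E
```

```text
3 rows of [-0.0, 0.0, -3.333] [-0.0, -0.0, -0.0]
13 rows of [-2.747, 1.226, -0.627] [-0.0183, 0.0176, 0.1166]
```

{"name": "arm_command", "arguments": {
  "deltas": [
    [[0, 0, -2], [0, 0, 0], 1.5],
    [[0, 0, -4], [0, 0, 0], 1.5],
    [[0, 0, -4], [0, 0, 0], 1.5],
    [[-2.75, 1.23, -0.63], [-0.0183, 0.0176, 0.1166], 1.5],
    [[-2.75, 1.23, -0.63], [-0.0183, 0.0176, 0.1166], 1.5],
    [[-2.75, 1.23, -0.63], [-0.0183, 0.0176, 0.1166], 1.5],
    [[-2.75, 1.23, -0.63], [-0.0183, 0.0176, 0.1166], 1.5],
    [[-2.75, 1.23, -0.63], [-0.0183, 0.0176, 0.1166], 1.5],
    [[-2.75, 1.23, -0.63], [-0.0183, 0.0176, 0.1166], 1.5],
    [[-2.75, 1.23, -0.63], [-0.0183, 0.0176, 0.1166], 1.5],
    [[-2.75, 1.23, -0.63], [-0.0183, 0.0176, 0.1166], 1.5],
    [[-2.75, 1.23, -0.63], [-0.0183, 0.0176, 0.1166], 1.5],
    [[-2.75, 1.23, -0.63], [-0.0183, 0.0176, 0.1166], 1.5],
    [[-2.75, 1.23, -0.63], [-0.0183, 0.0176, 0.1166], 1.5],
    [[-2.75, 1.23, -0.63], [-0.0183, 0.0176, 0.1166], 1.5],
    [[-2.75, 1.23, -0.63], [-0.0183, 0.0176, 0.1166], 1.5],
    [[0, 0, 0], [0, 0, 0], 1.5]
  ]
}}

```text
clock: 8.25
position: [0.3966, -0.2923, 0.4209]
tool_rot: [3.14, -0.001, -0.108]
force: [0.8, -0.6, -2.8]
grip_width: 0.0195
finger_force: 49.4
```

```bash
python3 look.py w3 tray block_nominal plate_thick_mid; python3 look.py t3 tray >/dev/null
```

```text
w3 8.25 [ 0.3966 -0.2923  0.4209] [ 3.1405e+00 -9.0000e-04 -1.0850e-01]
tray []
block_nominal [([147.2, 228.3], 0.36, [0.387, -0.089, 0.018])]
plate_thick_mid [([145.7, 228.6], 0.57, [0.397, -0.111, 0.06])]
```

View pics/w3.png

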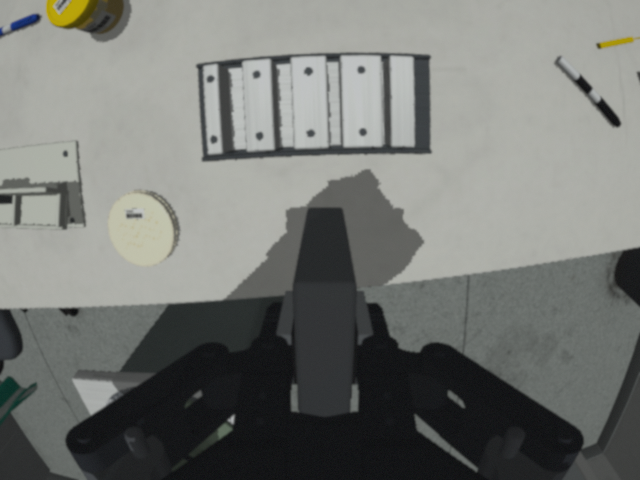

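```bash
cat > blk.py <<'E'
from h import *
import sys
from scipy.optimize import minimize
np.set_printoptions(precision=4,suppress=True)
SL=[(69,22),(23,17),(-23,12),(-69,7)]
def lines(d=0):
    ys=[95,-95]+[c+s*(w/2+d) for c,w in SL for s in(-1,1)]
    L=[((-42,y),(42,y)) for y in ys]+[((x,-95),(x,95)) for x in(-42,42)]
    return np.array(L)/1000
def pts(L,v,z,n=60):
    t=np.linspace(.03,.97,n)[:,None]; P=np.vstack([a+(b-a)*t for a,b in L])
    c,s=np.cos(v[2]),np.sin(v[2]); return np.c_[v[0]+c*P[:,0]-s*P[:,1],v[1]+s*P[:,0]+c*P[:,1],np.full(len(P),z)]
TR=np.array([((-52,-120),(-52,120)),((52,-120),(52,120)),((-52,120),(52,120)),((-52,-120),(52,-120))])/1000
def fit(f,p,L,z,v0,box,S=2.5):
    g=cv2.GaussianBlur(cv2.cvtColor(f["frame"],cv2.COLOR_RGB2GRAY),(0,0),.8)
    e=cv2.Canny(g,40,110); m=np.zeros_like(e);x,y,w,h=box;m[y:y+h,x:x+w]=1;e*=m
    D=cv2.distanceTransform(255-e,cv2.DIST_L2,5)
    def cost(v):
        q=proj(f,pts(L,v,z),p).astype(np.float32)
        d=cv2.remap(D,q[:,0].copy(),q[:,1].copy(),cv2.INTER_LINEAR).ravel(); return np.mean(1-np.exp(-d**2/2/S**2))
    best=min((minimize(cost,np.add(v0,[dx,dy,dr]),method="Nelder-Mead",options=dict(initial_simplex=np.add(np.add(v0,[dx,dy,dr]),[[0,0,0],[.004,0,0],[0,.004,0],[0,0,.02]]),xatol=1e-5,fatol=1e-6)) for dx in(-.006,0,.006) for dy in(-.009,-.004,0,.004,.009) for dr in(-.03,.03)),key=lambda r:r.fun)
    return best.x,best.fun
if __name__=="__main__":
    f,p=pickle.load(open("w3.pkl","rb"))
    c=onz(f,(309,105),.058,p);a,b=[onz(f,q,.058,p) for q in((205,154-46),(413,148-46))];yaw=np.arctan2(-(a-b)[0],(a-b)[1])
    print("init",c,yaw,np.linalg.norm(a-b))
    v0=[c[0],c[1],yaw]; box=(185,40,255,130)
    for d in(0,1,2):print("block d",d,fit(f,p,lines(d),.058,v0,box))
    for z in(.010,.016):print("tray z",z,fit(f,p,TR,z,v0,box))
    v,_=fit(f,p,lines(1),.058,v0,box);u,_=fit(f,p,TR,.010,v0,box)
    im=cv2.resize(cv2.imread("pics/w3.png")[40:170,185:440],None,fx=3,fy=3,interpolation=cv2.INTER_CUBIC)
    for L,vv,z,col in((lines(1),v,.058,(0,0,255)),(TR,u,.010,(0,255,0))):
        for q in (proj(f,pts(L,vv,z),p)-[185,40]+.5)*3: cv2.circle(im,tuple(np.int32(q)),0,col,-1)
    cv2.imwrite("pics/w3o.png",im)
E
python3 blk.py
```

```text
init [ 0.4904 -0.2888  0.058 ] -0.08918794259421388 0.18725613151704226
block d 0 (array([ 0.495 , -0.2886, -0.0775]), np.float64(0.13187232613563538))
block d 1 (array([ 0.4951, -0.2886, -0.0775]), np.float64(0.13530276715755463))
block d 2 (array([ 0.4952, -0.2887, -0.0787]), np.float64(0.21878959238529205))
tray z 0.01 (array([ 0.4934, -0.2919, -0.0763]), np.float64(0.035755205899477005))
tray z 0.016 (array([ 0.4932, -0.2918, -0.0774]), np.float64(0.1885092705488205))
```

View pics/w3o.png

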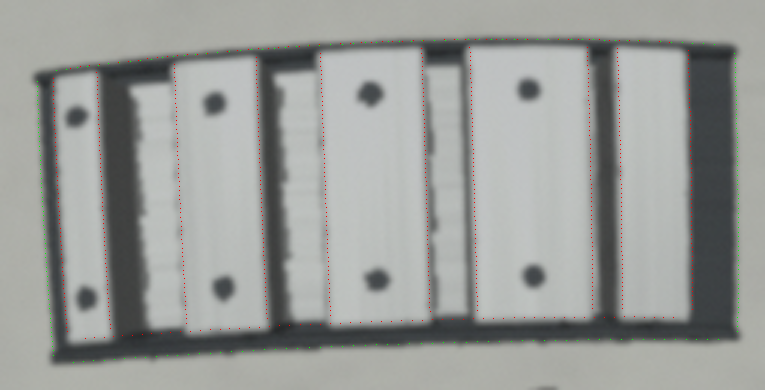

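```bash
cat >> h.py <<'E'
BV=[.4951,-.2886,-.0775]
def slot(k,z,dy=0,dx=0):
    y={"K":.069,"M":.023,"N":-.023}[k]+dy
    c,s=np.cos(BV[2]),np.sin(BV[2])
    return T([BV[0]+c*dx-s*y,BV[1]+s*dx+c*y,z],[np.pi,0,BV[2]])
E
python3 - <<'E'
from h import *
A,o=now();B=slot("K",.325);plan(A,B);print(B[:3,3])
f,p=pickle.load(open("w3.pkl","rb"))
# bottom corners of plate in hand: expected pixels
R=A[:3,:3]
for u in(.073,.078,.083):
    P=[A[:3,3]+R@[x,y,.155+u] for x in(-.03,.03) for y in(-.01,.01)];print(u,proj(f,P,p).round(0).tolist())
E
```

```text
5 rows of [1.867, -1.581, 1.888] [0.0001, 0.0003, -0.0041]
[ 0.50044215 -0.21980711  0.325     ]
0.073 [[305.0, 302.0], [338.0, 302.0], [302.0, 205.0], [338.0, 205.0]]
0.078 [[305.0, 299.0], [338.0, 298.0], [302.0, 203.0], [338.0, 203.0]]
0.083 [[306.0, 295.0], [337.0, 295.0], [303.0, 201.0], [337.0, 201.0]]
```

```bash
python3 - <<'E'
from h import *
from workcell import bot
np.set_printoptions(precision=5,suppress=True)
r=[]
for i in range(6):
    o=bot.observe();r.append(np.r_[o["position"],o["tool_rot"],o["force"]]);print(r[-1]);f=bot.grab_frame("wrist")
f,p=pickle.load(open("w3.pkl","rb"))
A=T(*p);R=A[:3,:3]
for u in(-.022,.078):
    P=[A[:3,3]+R@[x,y,.155+u] for x in(-.03,.03) for y in(-.01,.01)];print(u,proj(f,P,p).round(1).tolist())
g=cv2.cvtColor(f["frame"],cv2.COLOR_RGB2GRAY)
for row in(213,225,240,260,278,290): 
    q=g[row,285:370].astype(int);d=np.diff(q);print(row,[(285+i,d[i]) for i in np.where(abs(d)>12)[0]])
print(g[200:300:2,325])
E
```

```text
[ 0.40047 -0.29012  0.41949  3.14101  0.00127 -0.098    0.22593 -0.37086
 -2.53859]
[ 0.40036 -0.29018  0.41945  3.14095  0.00143 -0.09833  0.38285  0.17978
 -1.61036]
[ 0.40024 -0.29027  0.41946  3.14087  0.0014  -0.0987   0.07343 -0.45356
 -1.76736]
[ 0.40016 -0.29031  0.41947  3.14083  0.00141 -0.09889 -0.01757 -0.50632
 -1.91107]
[ 0.40004 -0.2904   0.41949  3.14083  0.00135 -0.09931 -0.60154  0.22832
 -1.99887]
[ 0.39998 -0.29044  0.41952  3.14078  0.00131 -0.09941 -0.10709 -0.92596
 -2.10377]
-0.022 [[300.0, 423.8], [351.6, 423.8], [293.6, 287.3], [358.9, 287.3]]
0.078 [[309.1, 303.9], [341.6, 303.9], [307.6, 208.8], [343.3, 208.8]]
213 [(np.int64(285), np.int64(-28)), (np.int64(286), np.int64(-18)), (np.int64(305), np.int64(-15)), (np.int64(306), np.int64(-19)), (np.int64(342), np.int64(19)), (np.int64(343), np.int64(18))]
225 [(np.int64(285), np.int64(-30)), (np.int64(286), np.int64(-17)), (np.int64(303), np.int64(-16)), (np.int64(304), np.int64(-18)), (np.int64(344), np.int64(19)), (np.int64(345), np.int64(19))]
240 [(np.int64(300), np.int64(-18)), (np.int64(301), np.int64(-19)), (np.int64(347), np.int64(19)), (np.int64(348), np.int64(19))]
260 [(np.int64(296), np.int64(-17)), (np.int64(297), np.int64(-19)), (np.int64(350), np.int64(17)), (np.int64(351), np.int64(17)), (np.int64(352), np.int64(14))]
278 [(np.int64(293), np.int64(-18)), (np.int64(294), np.int64(-16)), (np.int64(354), np.int64(19)), (np.int64(355), np.int64(16))]
290 [(np.int64(292), np.int64(-14)), (np.int64(355), np.int64(15)), (np.int64(356), np.int64(18))]
[95 96 96 89 51 41 41 42 41 40 42 40 42 42 38 40 41 41 40 42 42 38 40 41
 42 41 42 41 41 40 40 44 40 39 40 42 40 39 42 40 43 48 50 51 52 53 53 54
 52 54]
```

```bash
python3 look.py w4; sed -i 's/"w3.pkl"/sys.argv[1]/' blk.py; python3 - <<'E'
from blk import *
f,p=pickle.load(open("w4.pkl","rb"))
v0=[.495,-.2886,-.0775];box=(170,30,285,150)
for d in(0,1):print("block",fit(f,p,lines(d),.058,v0,box))
print("tray",fit(f,p,TR,.010,v0,box))
A,o=now();plan(A,slot("K",.325))
E
```

```text
w4 8.85 [ 0.3999 -0.2905  0.4195] [ 3.1408e+00  1.3000e-03 -9.9600e-02]
block (array([ 0.4953, -0.2884, -0.0782]), np.float64(0.11589125543832779))
block (array([ 0.4953, -0.2886, -0.0774]), np.float64(0.12692800164222717))
tray (array([ 0.4934, -0.2919, -0.0773]), np.float64(0.03444468230009079))
5 rows of [1.876, -1.591, 1.889] [0.0002, 0.0002, -0.0044]
```

{"name": "arm_command", "arguments": {
  "deltas": [
    [[1.88, -1.59, 1.9], [0, 0, -0.0044], 1.5],
    [[1.88, -1.59, 1.9], [0, 0, -0.0044], 1.5],
    [[1.88, -1.59, 1.9], [0, 0, -0.0044], 1.5],
    [[1.88, -1.59, 1.9], [0, 0, -0.0044], 1.5],
    [[1.88, -1.59, 1.9], [0, 0, -0.0044], 1.5],
    [[0, 0, 0], [0, 0, 0], 1.5],
    [[0, 0, 0], [0, 0, 0], 1.5],
    [[0, 0, 0], [0, 0, 0], 1.5],
    [[0, 0, 0], [0, 0, 0], 1.5]
  ]
}}

```text
clock: 9.8
position: [0.5001, -0.2206, 0.3251]
tool_rot: [3.141, 0.0, -0.079]
force: [0.2, -0.3, -2.6]
grip_width: 0.0192
finger_force: 49.4
```

```bash
python3 - <<'E'
from h import *
A,o=now();print(o["position"],o["tool_rot"],o["force"]);plan(A,slot("K",.293),1);plan(A,slot("K",.251),1)
E
```

```text
[ 0.50012654 -0.22056358  0.32509483] [ 3.14073746e+00  2.09151784e-04 -7.88995977e-02] [ 0.18102722 -0.3231002  -2.60426008]
1 rows of [0.026, -0.081, 3.209] [0.0009, 0.0002, -0.0014]
1 rows of [0.027, -0.084, 7.409] [0.0009, 0.0002, -0.0014]
```

{"name": "arm_command", "arguments": {
  "deltas": [
    [[0.03, -0.06, 1.5], [0, 0, 0], 1.5],
    [[0, 0, 1.5], [0, 0, 0], 1.5],
    [[0, 0, 0.4], [0, 0, 0], 1.5],
    [[0, 0, 0.4], [0, 0, 0], 1.5],
    [[0, 0, 0.4], [0, 0, 0], 1.5],
    [[0, 0, 0.4], [0, 0, 0], 1.5],
    [[0, 0, 0], [0, 0, 0], 1.5]
  ]
}}

```text
clock: 10.5
position: [0.5008, -0.2194, 0.2781]
tool_rot: [3.141, 0.002, -0.078]
force: [0.5, 0.3, -2.0]
grip_width: 0.0195
finger_force: 49.5
```

{"name": "arm_command", "arguments": {
  "deltas": [
    [[0, 0, 0.5], [0, 0, 0], 1.5],
    [[0, 0, 0.5], [0, 0, 0], 1.5],
    [[0, 0, 0.5], [0, 0, 0], 1.5],
    [[0, 0, 0.5], [0, 0, 0], 1.5],
    [[0, 0, 0.3], [0, 0, 0], 1.5],
    [[0, 0, 0.2], [0, 0, 0], 1.5],
    [[0, 0, 0], [0, 0, 0], 1.5],
    [[0, 0, 0], [0, 0, 0], 1.5]
  ]
}}

```text
clock: 11.3
position: [0.5008, -0.2195, 0.2535]
tool_rot: [3.141, 0.001, -0.078]
force: [-0.7, 0.6, -0.4]
grip_width: 0.0195
finger_force: 49.5
```

{"name": "arm_command", "arguments": {
  "deltas": [
    [[0, 0, 0.2], [0, 0, 0], 1.5],
    [[0, 0, 0], [0, 0, 0], 1.5],
    [[0, 0, 0], [0, 0, 0], 3.2],
    [[0, 0, 0], [0, 0, 0], 3.2],
    [[0, 0, 0], [0, 0, 0], 3.2],
    [[0, 0, -2], [0, 0, 0], 3.2],
    [[0, 0, -3], [0, 0, 0], 3.2],
    [[0, 0, -4], [0, 0, 0], 5],
    [[0, 0, -4], [0, 0, 0], 5]
  ]
}}

```text
clock: 12.2
position: [0.5006, -0.2194, 0.3828]
tool_rot: [3.141, 0.002, -0.078]
force: [0.8, 0.4, 0.5]
grip_width: 0.0498
finger_force: 0.0
```

```bash
python3 - <<'E'
from h import *
A,o=now();print(o["position"]);M=T([.45,-.0,.42],[np.pi,0,.7]);B=grasp("M",back=.09);print(B[:3,3]);plan(A,B,18)
E
```

```text
[ 0.50064212 -0.21941639  0.38279172]
[0.56142419 0.19978002 0.33959009]
18 rows of [1.835, -1.809, 0.426] [0.0133, -0.0124, -0.0832]
```

{"name": "arm_command", "arguments": {
  "deltas": [
    [[1.835, -1.81, 0.43], [0.0133, -0.0124, -0.0832], 5],
    [[1.835, -1.81, 0.43], [0.0133, -0.0124, -0.0832], 5],
    [[1.835, -1.81, 0.43], [0.0133, -0.0124, -0.0832], 5],
    [[1.835, -1.81, 0.43], [0.0133, -0.0124, -0.0832], 5],
    [[1.835, -1.81, 0.43], [0.0133, -0.0124, -0.0832], 5],
    [[1.835, -1.81, 0.43], [0.0133, -0.0124, -0.0832], 5],
    [[1.835, -1.81, 0.43], [0.0133, -0.0124, -0.0832], 5],
    [[1.835, -1.81, 0.43], [0.0133, -0.0124, -0.0832], 5],
    [[1.835, -1.81, 0.43], [0.0133, -0.0124, -0.0832], 5],
    [[1.835, -1.81, 0.43], [0.0133, -0.0124, -0.0832], 5],
    [[1.835, -1.81, 0.43], [0.0133, -0.0124, -0.0832], 5],
    [[1.835, -1.81, 0.43], [0.0133, -0.0124, -0.0832], 5],
    [[1.835, -1.81, 0.43], [0.0133, -0.0124, -0.0832], 5],
    [[1.835, -1.81, 0.43], [0.0133, -0.0124, -0.0832], 5],
    [[1.835, -1.81, 0.43], [0.0133, -0.0124, -0.0832], 5],
    [[1.835, -1.81, 0.43], [0.0133, -0.0124, -0.0832], 5],
    [[1.835, -1.81, 0.43], [0.0133, -0.0124, -0.0832], 5],
    [[1.835, -1.81, 0.43], [0.0133, -0.0124, -0.0832], 5],
    [[0, 0, 0], [0, 0, 0], 5],
    [[0, 0, 0], [0, 0, 0], 5]
  ]
}}

```text
clock: 14.2
position: [0.5613, 0.2001, 0.3377]
tool_rot: [-2.844, -0.0, 1.431]
force: [0.6, -0.4, 0.8]
grip_width: 0.0498
finger_force: 0.0
```

```bash
cat > ov.py <<'E'
from look import *
tag,k=sys.argv[1:3]
look(tag,[{"M":"plate_medium","N":"plate_thin"}[k]])
f,p=pickle.load(open(tag+".pkl","rb"));im=cv2.imread(f"pics/{tag}.png")
R=(Ro.from_euler("z",PSI)*Ro.from_euler("y",.30)).as_matrix()
o,th=PL[k];print(proj(f,[o],p))
for x in (-th,0):
    c=[np.array(o)+R@[x,y,z] for y,z in((-.03,0),(.03,0),(.03,.1),(-.03,.1))]
    cv2.polylines(im,[np.int32(proj(f,c,p))],True,(0,255,0) if x else (0,0,255),1)
cv2.imwrite(f"pics/{tag}o.png",im[100:400,150:500])
A,o=now();plan(A,grasp(k))
E
python3 ov.py w5 M
```

```text
w5 14.2 [0.5613 0.2001 0.3377] [-2.8436e+00 -4.0000e-04  1.4315e+00]
plate_medium [([332.1, 216.3], 0.76, [0.465, 0.209, 0.0])]
[[332.60772287 220.37160785]]
3 rows of [0.022, -0.035, 2.943] [0.0007, -0.0001, -0.0004]
```

View pics/w5o.png

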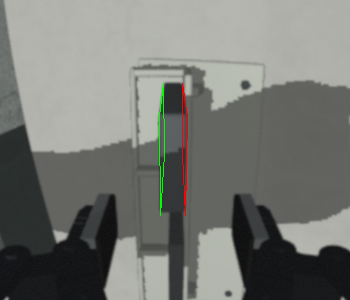

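```bash
python3 - <<'E'
from h import *
f,p=pickle.load(open("w5.pkl","rb"));g=cv2.cvtColor(f["frame"],cv2.COLOR_RGB2GRAY)
for r in(190,200,235,260,290,305): print(r,g[r,305:345].tolist())
R=(Ro.from_euler("z",PSI)*Ro.from_euler("y",.30)).as_matrix();o,_=PL["M"]
for th in(.015,.010):print(th,proj(f,[np.array(o)+R@[x,y,.1] for x in(-th,0) for y in(-.03,.03)],p).round(1).tolist())
E
```

```text
190 [185, 186, 187, 186, 186, 185, 173, 142, 95, 59, 48, 46, 45, 46, 46, 45, 46, 46, 45, 43, 44, 44, 44, 44, 44, 44, 46, 59, 91, 132, 164, 178, 184, 181, 174, 160, 137, 115, 101, 100]
200 [186, 187, 186, 186, 181, 163, 126, 81, 52, 47, 45, 45, 44, 46, 45, 45, 46, 46, 45, 44, 47, 45, 44, 46, 45, 43, 45, 44, 53, 69, 88, 98, 102, 102, 100, 97, 94, 94, 99, 101]
235 [185, 184, 170, 140, 106, 89, 90, 94, 96, 96, 96, 97, 95, 96, 95, 95, 95, 95, 94, 94, 95, 95, 94, 95, 95, 95, 95, 93, 88, 80, 74, 78, 92, 100, 100, 96, 94, 96, 100, 101]
260 [103, 103, 101, 92, 72, 55, 52, 52, 54, 55, 54, 55, 55, 56, 55, 55, 54, 55, 55, 54, 53, 54, 54, 54, 56, 55, 54, 52, 51, 53, 61, 78, 94, 100, 97, 92, 94, 98, 100, 101]
290 [103, 104, 102, 93, 76, 59, 52, 52, 55, 55, 54, 55, 54, 54, 55, 52, 54, 56, 53, 53, 53, 53, 54, 55, 53, 54, 54, 53, 53, 59, 76, 93, 100, 100, 96, 95, 97, 100, 101, 102]
305 [103, 104, 103, 96, 82, 67, 55, 54, 53, 54, 54, 55, 53, 52, 54, 53, 55, 52, 54, 53, 54, 54, 53, 53, 55, 55, 55, 52, 52, 61, 77, 94, 101, 97, 96, 97, 99, 100, 100, 100]
0.015 [[310.5, 315.3], [309.1, 216.3], [336.0, 315.3], [337.4, 216.3]]
0.01 [[319.0, 315.3], [318.5, 216.3], [336.0, 315.3], [337.4, 216.3]]
```

{"name": "arm_command", "arguments": {
  "deltas": [
    [[0.02, -0.03, 3.0], [0, 0, 0], 5],
    [[0, 0, 3.0], [0, 0, 0], 5],
    [[0, 0, 2.0], [0, 0, 0], 5],
    [[0, 0, 0.85], [0, 0, 0], 5],
    [[0, 0, 0], [0, 0, 0], 1],
    [[0, 0, 0], [0, 0, 0], 1],
    [[0, 0, 0], [0, 0, 0], 1],
    [[0, 0, 0], [0, 0, 0], 1],
    [[0, 0, 0], [0, 0, 0], 1]
  ],
  "newtons": 50
}}

```text
clock: 15.2
position: [0.5354, 0.2037, 0.2542]
tool_rot: [-2.843, -0.001, 1.431]
force: [-5.6, -0.8, 6.2]
grip_width: 0.0142
finger_force: 49.9
```

```bash
python3 - <<'E'
from h import *
A,o=now();U=A.copy();U[:3,3]-=A[:3,2]*.11;B=slot("M",.40,0,-.095);print(B[:3,3]);plan(U,B,18);plan(B,slot("M",.325))
E
```

```text
[ 0.40216587 -0.25831391  0.4       ]
18 rows of [-2.618, 1.407, -0.351] [-0.0133, 0.0125, 0.0832]
4 rows of [2.375, 0.0, 1.875] [0.0, -0.0, 0.0]
```

{"name": "arm_command", "arguments": {
  "deltas": [
    [[0, 0, -2], [0, 0, 0], 1],
    [[0, 0, -4.5], [0, 0, 0], 1],
    [[0, 0, -4.5], [0, 0, 0], 1],
    [[-2.62, 1.41, -0.35], [-0.0133, 0.0125, 0.0832], 1],
    [[-2.62, 1.41, -0.35], [-0.0133, 0.0125, 0.0832], 1],
    [[-2.62, 1.41, -0.35], [-0.0133, 0.0125, 0.0832], 1],
    [[-2.62, 1.41, -0.35], [-0.0133, 0.0125, 0.0832], 1],
    [[-2.62, 1.41, -0.35], [-0.0133, 0.0125, 0.0832], 1],
    [[-2.62, 1.41, -0.35], [-0.0133, 0.0125, 0.0832], 1],
    [[-2.62, 1.41, -0.35], [-0.0133, 0.0125, 0.0832], 1],
    [[-2.62, 1.41, -0.35], [-0.0133, 0.0125, 0.0832], 1],
    [[-2.62, 1.41, -0.35], [-0.0133, 0.0125, 0.0832], 1],
    [[-2.62, 1.41, -0.35], [-0.0133, 0.0125, 0.0832], 1],
    [[-2.62, 1.41, -0.35], [-0.0133, 0.0125, 0.0832], 1],
    [[-2.62, 1.41, -0.35], [-0.0133, 0.0125, 0.0832], 1],
    [[-2.62, 1.41, -0.35], [-0.0133, 0.0125, 0.0832], 1]
  ]
}}

```text
clock: 16.8
position: [0.5161, -0.1689, 0.3807]
tool_rot: [-3.065, 0.046, 0.333]
force: [-0.8, -1.5, -0.4]
grip_width: 0.0145
finger_force: 49.1
```

{"name": "arm_command", "arguments": {
  "deltas": [
    [[-2.62, 1.41, -0.35], [-0.0133, 0.0125, 0.0832], 1],
    [[-2.62, 1.41, -0.35], [-0.0133, 0.0125, 0.0832], 1],
    [[-2.62, 1.41, -0.35], [-0.0133, 0.0125, 0.0832], 1],
    [[-2.62, 1.41, -0.35], [-0.0133, 0.0125, 0.0832], 1],
    [[-2.62, 1.41, -0.35], [-0.0133, 0.0125, 0.0832], 1],
    [[0, 0, 0], [0, 0, 0], 1],
    [[0, 0, 0], [0, 0, 0], 1],
    [[0, 0, 0], [0, 0, 0], 1],
    [[0, 0, 0], [0, 0, 0], 1]
  ]
}}

```text
clock: 17.7
position: [0.4024, -0.2584, 0.3986]
tool_rot: [-3.141, -0.0, -0.077]
force: [-0.0, 0.6, -1.6]
grip_width: 0.0145
finger_force: 49.2
```

```bash
cat > hand.py <<'E'
from look import *
from blk import *
tag,k=sys.argv[1:3]; look(tag,[])
f,p=pickle.load(open(tag+".pkl","rb"));im=cv2.imread(f"pics/{tag}.png")
A=T(*p);th=PL[k][1]
for u,col in((.078,(0,255,0)),(-.022,(0,0,255))):
    P=[A[:3,3]+A[:3,:3]@[x,y,.155+u] for x,y in((-.03,-th/2),(.03,-th/2),(.03,th/2),(-.03,th/2))]
    cv2.polylines(im,[np.int32(proj(f,P,p).round())],True,col,1)
for q in proj(f,pts(lines(1),BV,.058),p): cv2.circle(im,tuple(np.int32(q.round())),0,(0,0,255),-1)
cv2.imwrite(f"pics/{tag}o.png",im)
print(fit(f,p,lines(0),.058,BV,(120,10,400,180)))
A,_=now();plan(A,slot(k,.325))
E
python3 hand.py w6 M
```

```text
w6 17.7 [ 0.4024 -0.2584  0.3986] [-3.1412 -0.     -0.0774]
(array([ 0.4951, -0.2879, -0.0786]), np.float64(0.1379571259021759))
4 rows of [2.369, -0.002, 1.84] [-0.0001, 0.0, 0.0]
```

View pics/w6o.png

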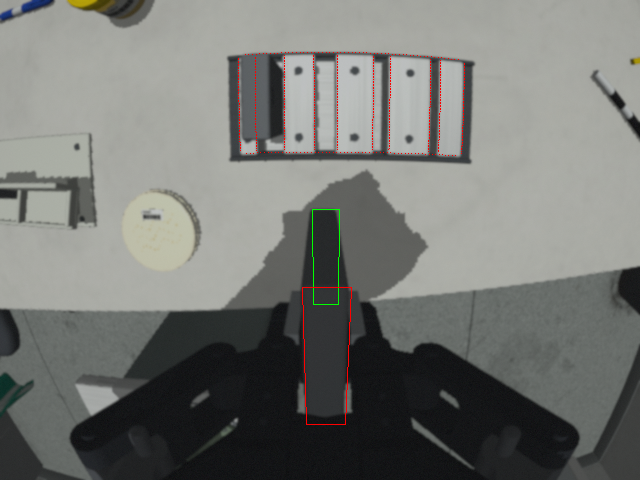

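{"name": "arm_command", "arguments": {
  "deltas": [
    [[2.37, 0, 1.84], [0, 0, 0], 1],
    [[2.37, 0, 1.84], [0, 0, 0], 1],
    [[2.37, 0, 1.84], [0, 0, 0], 1],
    [[2.37, 0, 1.84], [0, 0, 0], 1],
    [[0, 0, 1.0], [0, 0, 0], 1],
    [[0, 0, 1.0], [0, 0, 0], 1],
    [[0, 0, 0], [0, 0, 0], 1],
    [[0, 0, 0], [0, 0, 0], 1],
    [[0, 0, 0], [0, 0, 0], 1]
  ]
}}

```text
clock: 18.65
position: [0.4964, -0.2662, 0.3059]
tool_rot: [-3.141, -0.001, -0.078]
force: [-0.3, -0.8, 0.3]
grip_width: 0.0146
finger_force: 49.2
```

```bash
python3 - <<'E'
from h import *
A,o=now();plan(A,slot("M",.252),1)
E
```

```text
1 rows of [0.034, -0.052, 5.39] [-0.0002, -0.0011, -0.0009]
```

{"name": "arm_command", "arguments": {
  "deltas": [
    [[0.02, -0.04, 0.6], [0, 0, 0], 1],
    [[0, 0, 0.5], [0, 0, 0], 1],
    [[0, 0, 0.5], [0, 0, 0], 1],
    [[0, 0, 0.5], [0, 0, 0], 1],
    [[0, 0, 0.5], [0, 0, 0], 1],
    [[0, 0, 0], [0, 0, 0], 1]
  ]
}}

```text
clock: 19.25
position: [0.4966, -0.2657, 0.2784]
tool_rot: [-3.141, 0.001, -0.078]
force: [0.2, -1.3, -0.7]
grip_width: 0.0146
finger_force: 52.6
```

{"name": "arm_command", "arguments": {
  "deltas": [
    [[0, 0, 0.5], [0, 0, 0], 1],
    [[0, 0, 0.5], [0, 0, 0], 1],
    [[0, 0, 0.5], [0, 0, 0], 1],
    [[0, 0, 0.5], [0, 0, 0], 1],
    [[0, 0, 0.4], [0, 0, 0], 1],
    [[0, 0, 0.3], [0, 0, 0], 1],
    [[0, 0, 0], [0, 0, 0], 1],
    [[0, 0, 0], [0, 0, 0], 1]
  ]
}}

```text
clock: 20.05
position: [0.4968, -0.2657, 0.2521]
tool_rot: [-3.141, 0.0, -0.078]
force: [0.4, -1.0, -1.8]
grip_width: 0.014
finger_force: 52.6
```

Down to floor level. Release (the neighbouring thick plate's face is 36 mm away, so keep the opening small) and retreat.

{"name": "arm_command", "arguments": {
  "deltas": [
    [[0, 0, 0.1], [0, 0, 0], 1],
    [[0, 0, 0], [0, 0, 0], 2.4],
    [[0, 0, 0], [0, 0, 0], 2.4],
    [[0, 0, 0], [0, 0, 0], 2.4],
    [[0, 0, -2], [0, 0, 0], 2.4],
    [[0, 0, -3], [0, 0, 0], 2.4],
    [[0, 0, -4], [0, 0, 0], 2.4],
    [[0, 0, -4], [0, 0, 0], 4.5],
    [[0, 0, 0], [0, 0, 0], 4.5],
    [[0, 0, 0], [0, 0, 0], 4.5]
  ]
}}

```text
clock: 21.05
position: [0.4969, -0.2655, 0.3817]
tool_rot: [-3.141, -0.002, -0.078]
force: [-0.3, -0.1, -0.9]
grip_width: 0.0452
finger_force: 0.0
```

```bash
python3 - <<'E'
from h import *
A,o=now();B=grasp("N",back=.09);plan(A,B,17)
E
```

```text
17 rows of [1.768, -1.759, 0.438] [0.0142, -0.0134, -0.088]
```

{"name": "arm_command", "arguments": {
  "deltas": [
    [[1.77, -1.76, 0.44], [0.0142, -0.0134, -0.088], 5],
    [[1.77, -1.76, 0.44], [0.0142, -0.0134, -0.088], 5],
    [[1.77, -1.76, 0.44], [0.0142, -0.0134, -0.088], 5],
    [[1.77, -1.76, 0.44], [0.0142, -0.0134, -0.088], 5],
    [[1.77, -1.76, 0.44], [0.0142, -0.0134, -0.088], 5],
    [[1.77, -1.76, 0.44], [0.0142, -0.0134, -0.088], 5],
    [[1.77, -1.76, 0.44], [0.0142, -0.0134, -0.088], 5],
    [[1.77, -1.76, 0.44], [0.0142, -0.0134, -0.088], 5],
    [[1.77, -1.76, 0.44], [0.0142, -0.0134, -0.088], 5],
    [[1.77, -1.76, 0.44], [0.0142, -0.0134, -0.088], 5],
    [[1.77, -1.76, 0.44], [0.0142, -0.0134, -0.088], 5],
    [[1.77, -1.76, 0.44], [0.0142, -0.0134, -0.088], 5],
    [[1.77, -1.76, 0.44], [0.0142, -0.0134, -0.088], 5],
    [[1.77, -1.76, 0.44], [0.0142, -0.0134, -0.088], 5],
    [[1.77, -1.76, 0.44], [0.0142, -0.0134, -0.088], 5],
    [[1.77, -1.76, 0.44], [0.0142, -0.0134, -0.088], 5],
    [[1.77, -1.76, 0.44], [0.0142, -0.0134, -0.088], 5],
    [[0, 0, 0], [0, 0, 0], 5],
    [[0, 0, 0], [0, 0, 0], 5]
  ]
}}

```text
clock: 22.95
position: [0.551, 0.1183, 0.337]
tool_rot: [-2.839, 0.001, 1.43]
force: [0.4, -0.5, -0.3]
grip_width: 0.05
finger_force: 0.0
```

```bash
python3 ov.py w7 N; python3 - <<'E'
from h import *
f,p=pickle.load(open("w7.pkl","rb"));g=cv2.cvtColor(f["frame"],cv2.COLOR_RGB2GRAY)
for r in(230,260,290): print(r,g[r,305:350].tolist())
R=(Ro.from_euler("z",PSI)*Ro.from_euler("y",.30)).as_matrix();o,_=PL["N"]
print(proj(f,[np.array(o)+R@[x,y,.1] for x in(-.01,0) for y in(-.03,.03)],p).round(1).tolist())
print(g[160:340:3,329].tolist())
E
```

```text
w7 22.95 [0.551  0.1183 0.337 ] [-2.8391e+00  7.0000e-04  1.4302e+00]
plate_thin [([329.0, 219.3], 0.74, [0.45, 0.125, 0.0])]
[[331.36530728 220.13789972]]
3 rows of [0.02, -0.022, 2.953] [-0.0006, 0.0001, -0.0009]
230 [105, 104, 104, 103, 105, 104, 104, 104, 104, 103, 97, 86, 81, 85, 91, 94, 97, 97, 96, 96, 95, 95, 95, 95, 95, 94, 91, 84, 80, 76, 83, 97, 102, 101, 97, 94, 96, 99, 101, 101, 100, 100, 101, 101, 102]
260 [104, 103, 104, 104, 105, 104, 104, 103, 103, 102, 96, 81, 61, 53, 53, 53, 53, 53, 55, 55, 54, 54, 56, 53, 56, 55, 54, 51, 55, 68, 87, 98, 102, 101, 96, 92, 95, 99, 102, 101, 101, 102, 102, 102, 101]
290 [104, 104, 104, 103, 103, 103, 103, 103, 104, 103, 101, 90, 67, 53, 52, 53, 55, 55, 55, 54, 54, 55, 54, 54, 53, 53, 53, 55, 62, 81, 96, 102, 101, 98, 95, 97, 100, 101, 102, 102, 101, 101, 101, 100, 101]
[[316.6, 315.1], [315.6, 216.1], [333.6, 315.1], [334.5, 216.1]]
[187, 188, 156, 152, 185, 155, 185, 175, 62, 43, 45, 44, 45, 45, 44, 46, 44, 45, 65, 91, 94, 94, 95, 94, 93, 94, 79, 54, 54, 53, 55, 55, 53, 53, 55, 54, 54, 53, 53, 54, 54, 54, 53, 52, 54, 54, 54, 55, 54, 53, 53, 83, 101, 99, 100, 100, 99, 108, 169, 170]
```

Thin plate spans columns 317–334 (10 mm), rows up to ~313, as predicted. Grasp.

{"name": "arm_command", "arguments": {
  "deltas": [
    [[0.02, -0.02, 3.0], [0, 0, 0], 5],
    [[0, 0, 3.0], [0, 0, 0], 5],
    [[0, 0, 2.0], [0, 0, 0], 5],
    [[0, 0, 0.85], [0, 0, 0], 5],
    [[0, 0, 0], [0, 0, 0], 0.5],
    [[0, 0, 0], [0, 0, 0], 0.5],
    [[0, 0, 0], [0, 0, 0], 0.5],
    [[0, 0, 0], [0, 0, 0], 0.5],
    [[0, 0, 0], [0, 0, 0], 0.5],
    [[0, 0, 0], [0, 0, 0], 0.5]
  ],
  "newtons": 50
}}

```text
clock: 24.05
position: [0.5257, 0.1219, 0.2543]
tool_rot: [-2.842, -0.0, 1.43]
force: [1.5, -1.6, 7.5]
grip_width: 0.0094
finger_force: 49.4
```

```bash
python3 - <<'E'
from h import *
A,o=now();U=A.copy();U[:3,3]-=A[:3,2]*.11;B=slot("N",.40,0,-.095);print(B[:3,3]);plan(U,B,17)
E
```

```text
[ 0.39860444 -0.30417583  0.4       ]
17 rows of [-2.591, 1.336, -0.354] [-0.0142, 0.0133, 0.088]
```

{"name": "arm_command", "arguments": {
  "deltas": [
    [[0, 0, -2], [0, 0, 0], 0.5],
    [[0, 0, -4.5], [0, 0, 0], 0.5],
    [[0, 0, -4.5], [0, 0, 0], 0.5],
    [[-2.59, 1.34, -0.35], [-0.0142, 0.0133, 0.088], 0.5],
    [[-2.59, 1.34, -0.35], [-0.0142, 0.0133, 0.088], 0.5],
    [[-2.59, 1.34, -0.35], [-0.0142, 0.0133, 0.088], 0.5],
    [[-2.59, 1.34, -0.35], [-0.0142, 0.0133, 0.088], 0.5],
    [[-2.59, 1.34, -0.35], [-0.0142, 0.0133, 0.088], 0.5],
    [[-2.59, 1.34, -0.35], [-0.0142, 0.0133, 0.088], 0.5],
    [[-2.59, 1.34, -0.35], [-0.0142, 0.0133, 0.088], 0.5],
    [[-2.59, 1.34, -0.35], [-0.0142, 0.0133, 0.088], 0.5],
    [[-2.59, 1.34, -0.35], [-0.0142, 0.0133, 0.088], 0.5],
    [[-2.59, 1.34, -0.35], [-0.0142, 0.0133, 0.088], 0.5],
    [[-2.59, 1.34, -0.35], [-0.0142, 0.0133, 0.088], 0.5],
    [[-2.59, 1.34, -0.35], [-0.0142, 0.0133, 0.088], 0.5],
    [[-2.59, 1.34, -0.35], [-0.0142, 0.0133, 0.088], 0.5],
    [[-2.59, 1.34, -0.35], [-0.0142, 0.0133, 0.088], 0.5],
    [[-2.59, 1.34, -0.35], [-0.0142, 0.0133, 0.088], 0.5],
    [[-2.59, 1.34, -0.35], [-0.0142, 0.0133, 0.088], 0.5]
  ]
}}

```text
clock: 25.95
position: [0.4225, -0.292, 0.3951]
tool_rot: [-3.128, 0.013, 0.003]
force: [0.6, -0.2, -0.2]
grip_width: 0.0092
finger_force: 48.9
```

{"name": "arm_command", "arguments": {
  "deltas": [
    [[-2.59, 1.34, -0.35], [-0.0142, 0.0133, 0.088], 0.5],
    [[0, 0, 0], [0, 0, 0], 0.5],
    [[0, 0, 0], [0, 0, 0], 0.5],
    [[0, 0, 0], [0, 0, 0], 0.5],
    [[0, 0, 0], [0, 0, 0], 0.5],
    [[0, 0, 0], [0, 0, 0], 0.5]
  ]
}}

```text
clock: 26.55
position: [0.3991, -0.304, 0.3983]
tool_rot: [3.141, 0.001, -0.077]
force: [-0.5, 0.1, -2.1]
grip_width: 0.0092
finger_force: 48.9
```

```bash
python3 hand.py w8 N
```

```text
w8 26.55 [ 0.3991 -0.304   0.3983] [ 3.1409  0.0012 -0.0772]
(array([ 0.495 , -0.2891, -0.0761]), np.float64(0.22841913998126984))
4 rows of [2.367, 0.003, 1.831] [0.0002, 0.0003, 0.0]
```

View pics/w8o.png

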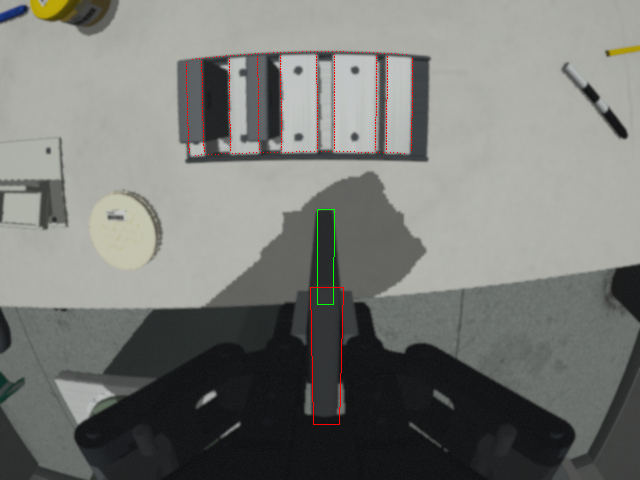

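{"name": "arm_command", "arguments": {
  "deltas": [
    [[2.37, 0, 1.83], [0, 0, 0], 0.5],
    [[2.37, 0, 1.83], [0, 0, 0], 0.5],
    [[2.37, 0, 1.83], [0, 0, 0], 0.5],
    [[2.37, 0, 1.83], [0, 0, 0], 0.5],
    [[0, 0, 1.0], [0, 0, 0], 0.5],
    [[0, 0, 1.0], [0, 0, 0], 0.5],
    [[0, 0, 0], [0, 0, 0], 0.5],
    [[0, 0, 0], [0, 0, 0], 0.5],
    [[0, 0, 0], [0, 0, 0], 0.5]
  ]
}}

```text
clock: 27.5
position: [0.493, -0.3118, 0.3059]
tool_rot: [3.141, 0.0, -0.078]
force: [-1.0, -0.1, -0.9]
grip_width: 0.0093
finger_force: 48.9
```

```bash
python3 - <<'E'
from h import *
A,o=now();plan(A,slot("N",.252),1)
E
```

```text
1 rows of [0.034, -0.038, 5.394] [0.0009, 0.0, -0.0007]
```

{"name": "arm_command", "arguments": {
  "deltas": [
    [[0.02, -0.03, 0.6], [0, 0, 0], 0.5],
    [[0, 0, 0.5], [0, 0, 0], 0.5],
    [[0, 0, 0.5], [0, 0, 0], 0.5],
    [[0, 0, 0.5], [0, 0, 0], 0.5],
    [[0, 0, 0.5], [0, 0, 0], 0.5],
    [[0, 0, 0], [0, 0, 0], 0.5]
  ]
}}

```text
clock: 28.1
position: [0.4932, -0.3113, 0.2784]
tool_rot: [3.141, 0.002, -0.078]
force: [-0.4, 0.4, -0.3]
grip_width: 0.0094
finger_force: 48.9
```

{"name": "arm_command", "arguments": {
  "deltas": [
    [[0, 0, 0.5], [0, 0, 0], 0.5],
    [[0, 0, 0.5], [0, 0, 0], 0.5],
    [[0, 0, 0.5], [0, 0, 0], 0.5],
    [[0, 0, 0.5], [0, 0, 0], 0.5],
    [[0, 0, 0.4], [0, 0, 0], 0.5],
    [[0, 0, 0.3], [0, 0, 0], 0.5],
    [[0, 0, 0], [0, 0, 0], 0.5],
    [[0, 0, 0], [0, 0, 0], 0.5]
  ]
}}

```text
clock: 28.9
position: [0.4933, -0.3115, 0.2522]
tool_rot: [3.141, 0.001, -0.078]
force: [-1.3, 0.8, -0.5]
grip_width: 0.0092
finger_force: 48.9
```

{"name": "arm_command", "arguments": {
  "deltas": [
    [[0, 0, 0.1], [0, 0, 0], 0.5],
    [[0, 0, 0], [0, 0, 0], 2],
    [[0, 0, 0], [0, 0, 0], 2],
    [[0, 0, 0], [0, 0, 0], 2],
    [[0, 0, -2], [0, 0, 0], 2],
    [[0, 0, -3], [0, 0, 0], 2],
    [[0, 0, -4], [0, 0, 0], 2],
    [[-2, 0, -4], [0, 0, 0], 2],
    [[-4, 0, 0], [0, 0, 0], 2],
    [[-4, 0, 0], [0, 0, 0], 2],
    [[0, 0, 0], [0, 0, 0], 2],
    [[0, 0, 0], [0, 0, 0], 2],
    [[0, 0, 0], [0, 0, 0], 2],
    [[0, 0, 0], [0, 0, 0], 2]
  ]
}}

```text
clock: 30.3
position: [0.3945, -0.3036, 0.3811]
tool_rot: [3.14, 0.001, -0.077]
force: [0.2, -0.4, 0.3]
grip_width: 0.0199
finger_force: 0.0
```

```bash
python3 - <<'E'
from look import *
look("w9",["plate_thick_mid","plate_medium_mid","plate_thin_mid"])
f,p=pickle.load(open("w9.pkl","rb"));im=cv2.imread("pics/w9.png")
g=bot.grab_frame("side"); sd=g["frame"][:,:,::-1].copy()
c=T([BV[0],BV[1],0],[0,0,BV[2]])
for y,t,col in((.069,.02,(0,0,255)),(.023,.015,(0,255,0)),(-.023,.01,(255,0,0))):
    for z in(.118,):
        P=[(c@[a,y+b,z,1])[:3] for a,b in((-.03,-t/2),(.03,-t/2),(.03,t/2),(-.03,t/2))]
        cv2.polylines(im,[np.int32(proj(f,P,p).round())],True,col,1)
        cv2.polylines(sd,[np.int32(proj(g,P).round()*1)],True,col,1)
a=cv2.resize(im[20:190,120:500],None,fx=2,fy=2)
b=cv2.resize(sd[270:370,320:440],None,fx=2.4,fy=2.4,interpolation=cv2.INTER_CUBIC);b=cv2.copyMakeBorder(b,0,0,0,a.shape[1]-b.shape[1],0)
cv2.imwrite("pics/end.png",np.vstack([a,b]))
E
```

```text
w9 30.3 [ 0.3945 -0.3036  0.3811] [ 3.1405e+00  1.2000e-03 -7.7100e-02]
plate_thick_mid [([201.5, 95.6], 0.96, [0.504, -0.214, 0.06])]
plate_medium_mid [([262.2, 94.9], 0.93, [0.497, -0.263, 0.06])]
plate_thin_mid [([200.8, 96.6], 0.39, [0.503, -0.214, 0.06])]
```

View pics/end.png

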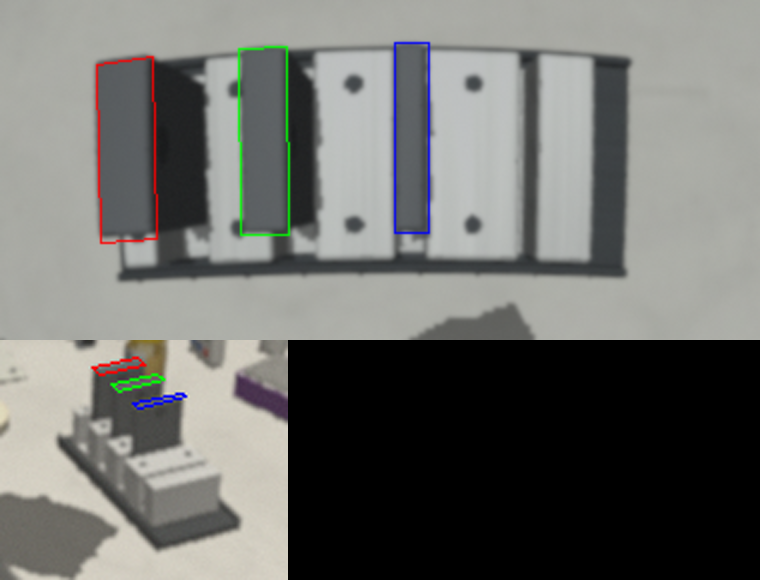

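The plate tops sit on the home-height (118 mm) outlines in the wrist view, each in its slot, and the narrowest slot is empty.

```bash
python3 -c "
from workcell import bot
print(bot.job_done())"
```

```text
the job is handed in; nothing more can be done
None
```

I put the thick, medium and thin plates upright and home in the 22, 17 and 12 mm slots, left the 7 mm slot empty, and handed the job in at about 30 s; the hand-in call returned no verdict.

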